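# Mix a flask of dye on the touch mixer

### The arm

A 7-joint arm with a two-finger parallel gripper is mounted at the origin on the work surface. World frame = base frame: x ahead of the robot, y to its left, z up, the work surface at z = 0. Lengths are in m, angles in rad, forces in N, time in s.
With the tool pointing down it reaches from about 0.4 to 0.925 m from the base axis. Payload 5.6 kg.
Tool frame: the origin (TCP) lies midway between the tips of the shut fingers; the grasp point (between the pads) lies 19 mm behind it; z points along the fingers, y is the line along which they close (so a half turn about z gives the same grasp; the last joint's range is limited). The gripper opens to 85 mm and grips with 20 to 120 N. Pads are 22 mm wide; open, the fingers measure 114 mm over their backs; the gripper's body (76 mm by 85 mm) begins 54 mm behind the grasp point. The pads swing forward as they close: fully open they stand 13 mm farther back than shut.
Start: joints at [-1.312, 0.468, -0.012, 1.603, 0.006, 1.071, -0.056], TCP at [0.193, 0.621, 0.231] pointing down, gripper open.
Joint ranges: [-2.53, 2.53], [-0.31, 2.02], [-1.57, 1.55], [0.28, 2.44], [-1.29, 4.43], [0.15, 1.84], [-2.92, 2.92]. Speed limits (rad/s): [2.57, 2.57, 3.14, 3.14, 3.14, 3.14, 3.14].

### API

Orientations are given as a rotation vector (axis times angle).
In Python, from bench import env, cams, finish_job gives the robot as it stands.
- The arm moves only by the shell command python3 -m pendant 'ROWS' [FORCE]. ROWS is text: rows parted by semicolons, each of 7 numbers parted by spaces: the shift along the world's x, y, z in cm, then the turn, a rotation vector about the world's x, y, z in degrees, then the gripper's target within -1 to 1 (fully open at 1, half-way at 0, shut at -1). In form: tx ty tz ax ay az claw; .... A call has 1 to 5 rows; each row is the pose to reach, as a shift and turn from the pose commanded when the call began; what a row does not reach only later rows make up. A row lasts 1/10 s, in which the tool goes at most 50 mm and 8.59 degrees, less where a joint would pass 70% of its speed; a pose out of reach is approached as far as the arm can. A call with a gripper value outside its range is refused whole. The fingers move at their own pace and stop on an object; FORCE is the grip in N (left out, the last holds). Time passes only in rows, so rows that repeat a pose let the fingers close. It gives the time, the measured TCP pose, the force, the opening and the grip force at its end, in the units of the state.
- env.read_state(): the state, without advancing time (a new reading comes with each control period).
- cams.get_image(name): name is "scene" or "top"; returns a dict with "image" (420x560x3 uint8, red, green, blue), "fovy" (degrees; the focal length in pixels is half the picture's height over the tangent of half this angle, whatever the lens; pixels are square), "cx", "cy" (the principal point, pixels), "pose" (4x4, takes a point from camera to world coordinates). Camera axes: x right, y up, looking along -z (the intrinsics and any distortion apply to the point x, -y, -z); pixel columns grow to the right and rows downward; lengths in m; the calibration is good to about 2 mm. A picture is of the moment at which its call begins. There is no depth.
- finish_job(): hands the job in; it is judged then, once.
The state is a dict: "clock": time; "joint_positions": joint angles; "dq": joint speeds; "tau": joint torques, N m; "ee_pos": TCP position; "orientation": TCP orientation; "ft_force": force on the tool from outside, world axes, zero at the start; "moment": the same for the moment, N m; "finger_gap": finger opening in m; "finger_force": force on a finger pad.
Only numpy, scipy, OpenCV 4.12 (cv2) and the standard library are available. Lean on these libraries where they do the work, as an engineer would, in place of code of your own. Each camera call takes 0.05 s, during which the arm holds its last target. There are 200 camera calls.

### The job

Get the little touch mixer ready and mix the dye: fold its carry handle back, away from the control side, until it clicks home, so that the ring cradle on top is free. Then stand the squat round flask upright in the cradle and press it right down against the spring. Finish like that, still holding the flask with the cradle fully down; leave the other bottles and things on the bench alone.

Things in the scene. Friction and masses are not known exactly. Their poses are not given: they have to be found in the camera images.
- mixer: Touch mixer, fixed to the bench: grey cast box 140 mm (x) by 116 mm (y), its top 65 mm above the bench, with a 5 mm high round bezel of 80 mm diameter on top. Origin: on the bench under its centre. x points from its front (knob and rocker switch) to its rear, z up. The ring cradle stands over the origin.
- handle (a joint): Angle of the mixer's U-shaped carry handle (rad): 0 stands straight up over the cradle, positive is folded towards the mixer's rear. It can turn from -0.3 to 1.57; at 1.57 it lies level behind the mixer, at the end of its travel, where a sprung ball detent holds it. A stiff pivot (0.15 N m) keeps it where it is left; the detent's hump from about 1.10 to 1.35 rad takes up to about 0.2 N m more to pass, after which it is drawn to the end.
- handle_grip (a point): Middle of the handle's black grip sleeve, a bar of 16 mm diameter and 88 mm length lying along the mixer's y, 120 mm from the pivot line. Behind the mixer, when folded, it lies 50 mm clear (centre line) of the housing's rear face and 45 mm above the bench.
- handle_hinge (a point): Middle of the handle's pivot line, 45 mm above the bench over the mixer's origin; the pivot line runs along the mixer's y and the legs are 132 mm apart (8 mm rods).
- cradle (a joint): How far the sprung ring cradle is pressed down (m): 0 is up, 0.012 is fully down on its stop. The spring takes about 4 N to start and 12.6 N at the bottom, of which the cradle's and the flask's weight supply about 2.7 N; the flask's weight alone does not press it down.
- cradle_seat (a point): Centre of the cradle's floor, on which the flask stands; 88 mm above the bench with the cradle up; it moves down with the cradle. Around it rises a tapered black rubber ring, about 51 mm inner diameter at the floor, 61 mm at its lip, the lip 15 mm above this point, 68 mm outer diameter.
- flask_center (a point): Centre (half-way up) of the squat round flask: amber glass, 48 mm diameter, 84 mm tall with its 26 mm black cap, straight-sided from 4 to 56 mm above its underside, 0.17 kg more or less. The only bottle that is both round and this wide. Stands upright on the bench; z is its upward axis.
- flask: The same squat round flask; origin at the centre of its underside, 42 mm below flask_center.
- square_bottle: Bystander: amber bottle of square section 46 mm, 86 mm tall, black cap. Origin at the centre of its underside.
- tall_bottle: Bystander: slim round amber bottle, 33 mm diameter, 124 mm tall. Origin at the centre of its underside.
- wax_tin: Bystander: flat round tin, 84 mm diameter, 33 mm high. Origin at the centre of its underside.
- bowl: Bystander: turned wooden bowl, 116 mm diameter, 42 mm high. Origin at the centre of its underside.
- sanding_block: Bystander: cork sanding block 68 by 34 by 27 mm. Origin at the centre of its underside.
- pencil: Bystander: pencil lying on the bench, 168 mm long, 8 mm thick.
Not all that is in view belongs to the job. Leave any green or pink look-alike of the flask alone.

How it is judged:
By the outcome, as a careful person would: the job done as asked, in the order asked, and still so for the second after the job is handed in, while the arm keeps its last pose, push and grip.
It also fails if it takes over 64 s, if anything falls off the work surface, if the arm or the gripper's body presses on something with over 40 N, if the wrist force passes 120 N, or if a joint passes its speed limit or range.

## Working session

There is one attempt and no reset: what is moved stays moved. The work goes in short steps, Python scripts to look and compute and a shell command to move; the robot and the scene stay as the last step left them, time stands still between calls to the robot, and variables do not carry over. Pictures are saved under pics/ and viewed, at most 10 in all, crops included, and the job is handed in when it is done.

```bash
ls; mkdir -p pics; cat > h.py <<'E'
import numpy as np, cv2
from bench import env, cams
def snap(n,f):
    d=cams.get_image(n); cv2.imwrite('pics/'+f,d['image'][:,:,::-1]); np.savez('pics/'+f+'.npz',**{k:v for k,v in d.items()}); return d
def load(f): return dict(np.load('pics/'+f+'.npz',allow_pickle=True))
def K(d):
    f=210/np.tan(np.radians(float(d['fovy']))/2); return f,float(d['cx']),float(d['cy'])
def ray(d,u,v):
    f,cx,cy=K(d); P=d['pose']; r=P[:3,:3]@np.array([(u-cx)/f,-(v-cy)/f,-1]); return P[:3,3],r
def atz(d,u,v,z):
    o,r=ray(d,u,v); return o+r*(z-o[2])/r[2]
def proj(d,p):
    f,cx,cy=K(d); P=d['pose']; q=P[:3,:3].T@(np.array(p)-P[:3,3]); return np.array([cx+f*q[0]/-q[2], cy-f*q[1]/-q[2]])
E
python3 - <<'E'
from h import *
for n in('scene','top'):
    d=snap(n,n+'1.png'); print({k:v for k,v in d.items() if k!='image'})
s=env.read_state(); print(s)
a=np.hstack([load('scene1.png')['image'],load('top1.png')['image']])
E
```

```text
pics
{'fovy': 57.929420461836955, 'cx': 276.5155655519234, 'cy': 208.11054219959883, 'pose': array([[-0.64109124, -0.41782738,  0.64375639,  1.1249538 ],
       [ 0.76714556, -0.32469499,  0.55322766,  0.50485121],
       [-0.02212919,  0.84852427,  0.52869354,  0.59533537],
       [ 0.        ,  0.        ,  0.        ,  1.        ]])}
{'fovy': 46.58250076019149, 'cx': 281.8155526180031, 'cy': 218.9407197666287, 'pose': array([[ 2.79749349e-02,  9.95428978e-01, -9.13156715e-02,
         4.83758353e-01],
       [-9.99606478e-01,  2.80472487e-02, -4.91503963e-04,
        -1.22376394e-02],
       [ 2.07189606e-03,  9.12934865e-02,  9.95821875e-01,
         1.24298234e+00],
       [ 0.00000000e+00,  0.00000000e+00,  0.00000000e+00,
         1.00000000e+00]])}
{'clock': 0.1, 'joint_positions': array([-1.31200963,  0.46832437, -0.01160077,  1.60354989,  0.00603397,
        1.07137115, -0.0562956 ]), 'dq': array([ 0.0016571 , -0.00139689, -0.00040775, -0.00303153, -0.00071585,
       -0.00013662, -0.0004314 ]), 'tau': array([ 1.03307426e-03, -5.33515799e+01,  2.15269608e-02, -2.51968414e+01,
        1.15012162e-02,  4.21296500e-03,  2.96972452e-06]), 'ee_pos': array([0.19312052, 0.62012043, 0.2304031 ]), 'orientation': array([-4.72304447e-01, -3.10578741e+00,  2.53862219e-03]), 'ft_force': array([-1.22943821,  1.79551952, -0.61057322]), 'moment': array([ 0.00883268, -0.0307356 , -0.04620667]), 'finger_force': 0.0, 'finger_gap': 0.08561157731641159}
```

View pics/scene1.png

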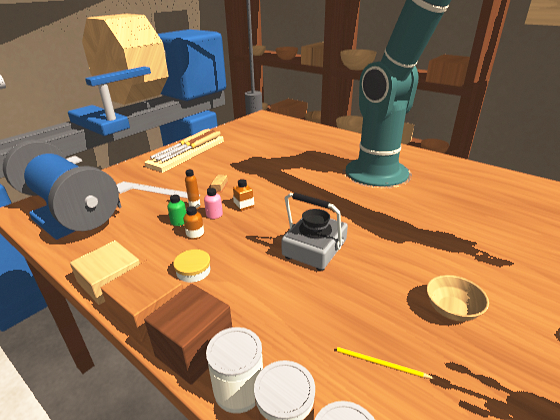

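View pics/top1.png

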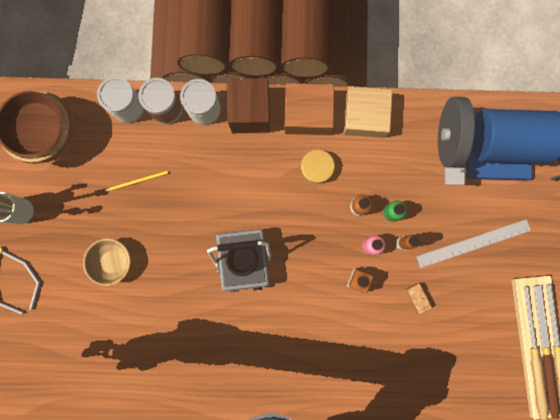

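The top view shows the mixer around (243,260). Possible flasks in the top view:
- **Round amber:** (362,205), scene (194,222)
- **Green:** (395,211)
- **Pink:** (373,245)
- **Tall amber:** (408,241)
- **Square amber:** (361,280)

I choose the round amber bottle at (362,205) and will check it in a close crop.

```bash
python3 - <<'E'
from h import *
s=load('scene1.png')['image'];t=load('top1.png')['image']
c=[cv2.resize(x,(400,300),interpolation=cv2.INTER_CUBIC) for x in (s[180:279,264:396],t[210:309,190:322],s[150:249,130:262],t[180:300,320:480])]
cv2.imwrite('pics/crop1.png',np.vstack([np.hstack(c[:2]),np.hstack(c[2:])])[:,:,::-1])
E
```

```text
(no output)
```

View pics/crop1.png

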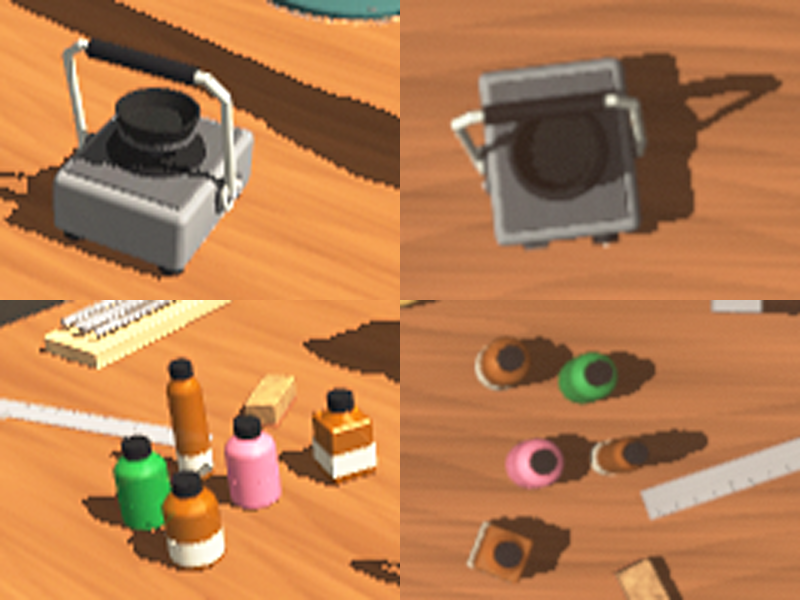

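The bottom row shows the chosen flask: squat and round with a black cap, its cap at top (364,204) and scene (192,211). The knob and switch are on the robot-facing side of the mixer, so its rear points to +x. The handle is near upright.

```bash
python3 - <<'E'
from h import *
s=load('scene1.png');t=load('top1.png')
np.set_printoptions(precision=4,suppress=True)
def tri(a,b):
    o1,r1=ray(s,*a);o2,r2=ray(t,*b);r1/=np.linalg.norm(r1);r2/=np.linalg.norm(r2)
    k=np.linalg.lstsq(np.c_[r1,-r2],o2-o1,rcond=None)[0];p,q=o1+k[0]*r1,o2+k[1]*r2
    return (p+q)/2,np.linalg.norm(p-q)
c=[atz(t,*p,.065) for p in((217,231.5),(263.3,229.8),(268.2,285.2),(223,290.2))]
print(np.array(c),np.mean(c,0)); 
for i in range(4):print(np.linalg.norm(c[i]-c[i-1]))
print('ring top',atz(t,241.8,260.2,.103),'ring scene',atz(s,264+157/3.03,180+104/3.03,.103))
for a,b in(((293.7,195.8),(218,248.6)),((328.3,204.8),(260,243)),((310.9,200.1),(239.3,246))):print('grip',tri(a,b))
print('flask',tri((191.7,210.7),(364,204)),atz(t,364,204,.084),atz(s,191.7,210.7,.084))
for n,p in(('green',(399.6,209.2)),('pink',(377.6,244.4)),('tall',(413.6,241.6)),('sq',(363,281.6))):print(n,atz(t,*p,.12 if n=='tall' else .085))
E
```

```text
[[0.5569 0.1442 0.065 ]
 [0.5641 0.0324 0.065 ]
 [0.4316 0.0165 0.065 ]
 [0.4167 0.1242 0.065 ]] [0.4923 0.0793 0.065 ]
0.141595041207682
0.11203218770866027
0.1335222118203169
0.10874313925538001
ring top [0.4892 0.0788 0.103 ] ring scene [0.4895 0.0816 0.103 ]
grip (array([0.5359, 0.0966, 0.1845]), np.float64(0.07287780250326492))
grip (array([0.5059, 0.0733, 0.1364]), np.float64(0.087483147476695))
grip (array([0.5188, 0.0833, 0.1567]), np.float64(0.005207072481904934))
flask (array([ 0.633 , -0.2093,  0.0719]), np.float64(7.264122206712547e-05)) [ 0.6315 -0.2073  0.084 ] [ 0.6445 -0.1928  0.084 ]
green [ 0.6212 -0.2923  0.085 ]
pink [ 0.5357 -0.2406  0.085 ]
tall [ 0.5429 -0.3166  0.12  ]
sq [ 0.4471 -0.2071  0.085 ]
```

```bash
python3 -m pendant '5 -11 0 0 0 8 -1;10 -22 0 0 0 16 -1;15 -33 0 0 0 24 -1;15 -33 0 0 0 24 -1;15 -33 0 0 0 24 -1' 60; python3 -m pendant '5 -10.5 0 0 0 0 -1;10 -21 0 0 0 0 -1;10 -21 0 0 0 0 -1;10 -21 0 0 0 0 -1;10 -21 0 0 0 0 -1'; python3 - <<'E'
from h import *
s=env.read_state(); print(s['ee_pos'],s['orientation'])
a=snap('scene','scene2.png')['image'];b=snap('top','top2.png')['image']
c=[cv2.resize(x,(400,450),interpolation=cv2.INTER_CUBIC) for x in (a[120:282,240:384],b[160:322,170:314])]
cv2.imwrite('pics/crop2.png',np.hstack(c)[:,:,::-1])
E
```

```text
clock: 0.6
ee_pos: [0.2972, 0.3908, 0.231]
orientation: [0.184, -3.136, 0.001]
ft_force: [0.3, 0.6, -0.3]
finger_gap: 0.0121
finger_force: 0.0
clock: 1.1
ee_pos: [0.3976, 0.1795, 0.2313]
orientation: [-0.178, 3.136, -0.001]
ft_force: [-0.0, 1.1, 0.2]
finger_gap: -0.0
finger_force: 0.0
[0.39755981 0.17950228 0.23131596] [-1.78243226e-01  3.13634673e+00 -7.99777147e-04]
```

View pics/crop2.png

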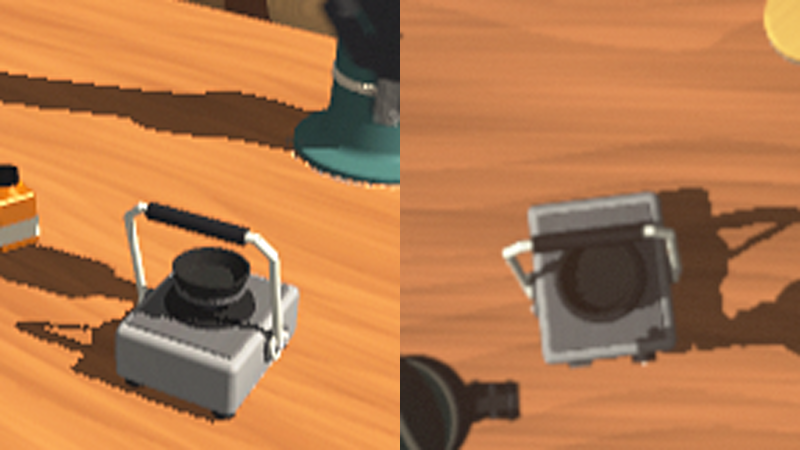

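The handle stands with a slight lean to the rear. Its grip is at crop right (590,238), the gripper tip at (519,400), and the cradle ring at (603,275).

```bash
python3 -m pendant '2 -5 0 0 0 0 -1;4 -10 0 0 0 0 -1;4 -10 -4 0 0 0 -1;4 -10 -8.5 0 0 0 -1;4 -10 -8.5 0 0 0 -1'; python3 - <<'E'
from h import *
t=load('top2.png'); print(proj(t,[.3976,.1795,.231]))
print(env.read_state()['ee_pos'])
E
```

```text
clock: 1.7
ee_pos: [0.4325, 0.0822, 0.1419]
orientation: [0.183, -3.125, 0.005]
ft_force: [-0.5, -0.6, -0.2]
finger_gap: 0.0
finger_force: 0.0
[186.1185436  303.22498072]
[0.4324843  0.08219171 0.14188668]
```

```bash
python3 - <<'E'
from h import *
p=env.read_state()['ee_pos'];print(p)
s=snap('scene','scene3.png');t=snap('top','top3.png');print(proj(s,p),proj(t,p))
a=s['image'].copy();b=t['image'].copy()
c=[cv2.resize(x,(400,450),interpolation=cv2.INTER_CUBIC) for x in (a[120:282,240:384],b[160:322,170:314])]
for im,d,o in((c[0],s,(240,120)),(c[1],t,(170,160))):
    u=(proj(d,p)-o)*2.778; cv2.drawMarker(im,tuple(int(x) for x in u),(255,0,255),0,14,1)
cv2.imwrite('pics/crop3.png',np.hstack(c)[:,:,::-1])
E
```

```text
[0.4324843  0.08219171 0.14188668]
[330.05307748 190.85780298] [237.98301232 285.47235327]
```

View pics/crop3.png

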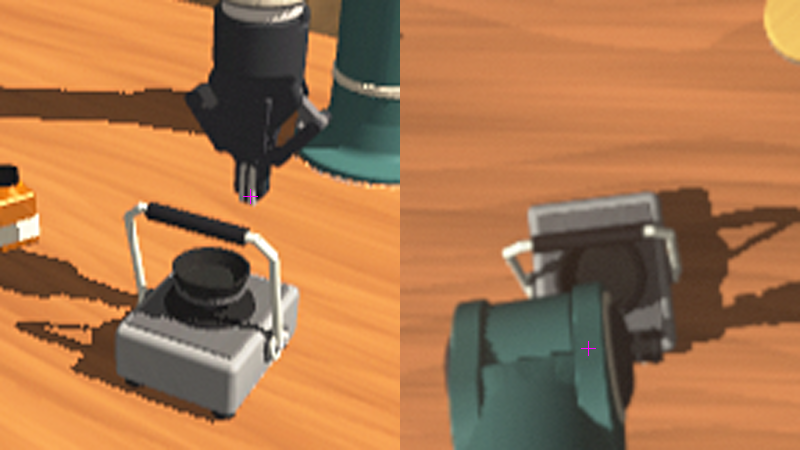

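The projected TCP falls on the fingertips in the scene view (251,197), so that camera agrees with the arm. The arm hides the top view. Now I'll push the grip rearward.

```bash
python3 -m pendant '2.5 0 0 0 0 0 -1;5 0.3 -0.2 0 0 0 -1;7 0.5 -0.5 0 0 0 -1;8.5 0.8 -0.8 0 0 0 -1;10 1 -1.2 0 0 0 -1'; python3 -m pendant '1.5 0.2 -0.5 0 0 0 -1;3 0.4 -1 0 0 0 -1;4 0.5 -1.4 0 0 0 -1;4 0.5 -1.4 0 0 0 -1'; python3 - <<'E'
from h import *
s=snap('scene','scene4.png');a=s['image']
p=env.read_state()['ee_pos'];print(p)
cv2.imwrite('pics/crop4.png',cv2.resize(a[120:282,230:374],(400,450),interpolation=cv2.INTER_CUBIC)[:,:,::-1])
E
```

```text
clock: 2.3
ee_pos: [0.5381, 0.0945, 0.1369]
orientation: [-0.186, 3.134, 0.002]
ft_force: [-1.3, -1.4, -0.3]
finger_gap: -0.0
finger_force: 0.9
clock: 2.7
ee_pos: [0.5784, 0.099, 0.1218]
orientation: [-0.185, 3.133, 0.001]
ft_force: [0.1, -0.5, -0.2]
finger_gap: 0.0
finger_force: 0.0
[0.57739376 0.09866588 0.12153639]
```

View pics/crop4.png

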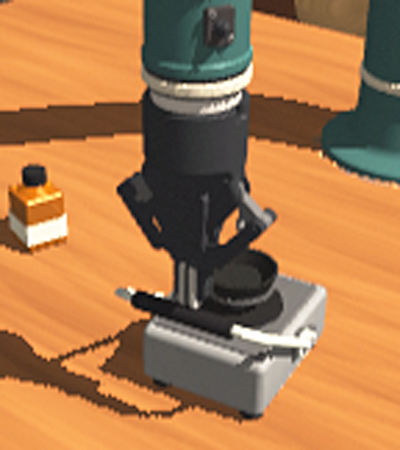

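```bash
python3 - <<'E'
from h import *
s=load('scene4.png')
for a in(.9,1,1.1,1.2,1.35,1.57):
    r=.12*np.sin(a);y=np.radians(6.6); p=[.489+r*np.cos(y),.080+r*np.sin(y),.045+.12*np.cos(a)]
    print(a,p,(proj(s,p)-(230,120))*2.778)
E
```

```text
0.9 [np.float64(0.5823762742303038), np.float64(0.09080400354763594), np.float64(0.11959319619247973)] [180.95559329 298.7937586 ]
1 [np.float64(0.5893073231221331), np.float64(0.0916059532659495), np.float64(0.10983627670417677)] [176.35343137 313.2963095 ]
1.1 [np.float64(0.5952361343985187), np.float64(0.09229194013564779), np.float64(0.09943153457106928)] [172.42017182 327.80324602]
1.2 [np.float64(0.6001034693369915), np.float64(0.09285511000268587), np.float64(0.08848293053720083)] [169.2066374  342.11555629]
1.35 [np.float64(0.6053108412510209), np.float64(0.09345762349015134), np.float64(0.07128080245116497)] [165.81464197 362.79897177]
1.57 [np.float64(0.608204694076022), np.float64(0.09379245368599462), np.float64(0.04509555920528799)] [164.04543242 390.31418986]
```

```bash
python3 -m pendant '0 0 2.5 0 0 0 -1;2.7 -0.4 2.5 0 0 0 -1;2.7 -0.4 0 0 0 0 -1;2.7 -0.4 -1 0 0 0 -1;2.7 -0.4 -2 0 0 0 -1'; python3 -m pendant '0.2 0 -1 0 0 0 -1;0.3 0 -2 0 0 0 -1;0.4 0 -3 0 0 0 -1;0.5 0 -4 0 0 0 -1;0.5 0 -4.5 0 0 0 -1';  python3 -m pendant '0 0 -0.3 0 0 0 -1;0 0 -0.4 0 0 0 -1;0 0 -0.4 0 0 0 -1'
```

```text
clock: 3.25
ee_pos: [0.6128, 0.095, 0.1052]
orientation: [-0.182, 3.114, 0.002]
ft_force: [18.2, 1.6, 11.9]
finger_gap: 0.0001
finger_force: 10.8
clock: 3.75
ee_pos: [0.6268, 0.097, 0.0636]
orientation: [-0.182, 3.095, 0.005]
ft_force: [30.8, 4.0, 5.6]
finger_gap: -0.0002
finger_force: 15.3
clock: 4.05
ee_pos: [0.6273, 0.097, 0.0599]
orientation: [-0.182, 3.094, 0.005]
ft_force: [31.9, 4.6, 1.2]
finger_gap: -0.0003
finger_force: 15.1
```

The finger slid behind the bar, so I'll back off rearward, lift and look.

```bash
python3 -m pendant '2 0 0 0 0 0 -1;3 0 3 0 0 0 -1;3 0 8 0 0 0 -1;3 0 9 0 0 0 -1'; python3 - <<'E'
from h import *
s=snap('scene','scene5.png');a=s['image']
print(env.read_state()['ee_pos'],env.read_state()['ft_force'])
b=snap('top','top5.png')['image']
c=[cv2.resize(x,(400,450),interpolation=cv2.INTER_CUBIC) for x in (a[120:282,230:374],b[160:322,170:314])]
cv2.imwrite('pics/crop5.png',np.hstack(c)[:,:,::-1])
E
```

```text
clock: 4.45
ee_pos: [0.6413, 0.0944, 0.1473]
orientation: [-0.183, 3.128, 0.002]
ft_force: [0.1, -0.3, 0.8]
finger_gap: 0.0003
finger_force: 0.0
[0.64084024 0.09458732 0.14685108] [ 0.8033891  -0.08994464 -0.0930637 ]
```

View pics/crop5.png

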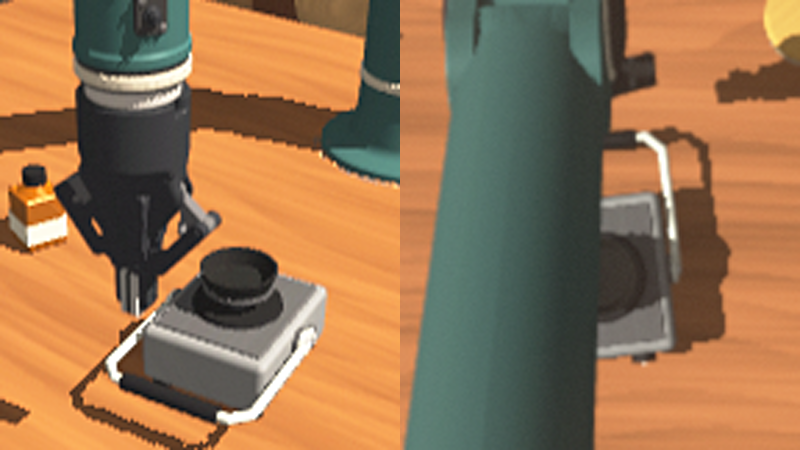

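The handle now lies level behind the mixer: bar middle at crop (170,396), against (164,390) predicted for 1.57 rad. I'll confirm with a light press from above.

```bash
python3 -m pendant '-3.5 0 0 0 0 0 -1;-3.5 0 -4 0 0 0 -1;-3.5 0 -8 0 0 0 -1;-3.5 0 -9 0 0 0 -1;-3.5 0 -9.4 0 0 0 -1';python3 -m pendant '0 0 -0.3 0 0 0 -1;0 0 -0.5 0 0 0 -1;0 0 -0.5 0 0 0 -1'
```

```text
clock: 5.05
ee_pos: [0.5989, 0.094, 0.0494]
orientation: [0.183, -3.124, -0.002]
ft_force: [-26.5, -2.1, 57.4]
finger_gap: 0.0002
finger_force: 30.3
clock: 5.35
ee_pos: [0.5992, 0.094, 0.049]
orientation: [0.183, -3.126, -0.004]
ft_force: [-30.2, -3.5, 66.3]
finger_gap: 0.0001
finger_force: 35.1
```

Hard stop felt at 49 mm, so the handle is home. On to the flask.

```bash
python3 -m pendant '0 0 5 0 0 0 -1;0 0 10 0 0 0 -1;0 0 13 0 0 0 0;1 -5 13 0 0 8 1;2 -10 13 0 0 16 1' 70;python3 -m pendant '0 -5 0 0 0 8 1;0 -10 0 0 0 16 1;0 -15 0 0 0 24 1;0.7 -20 0 0 0 30 1;0.7 -20 0 0 0 30 1';python3 -m pendant '0 0 0 0 0 0 1'; python3 - <<'E'
from h import *
s=snap('scene','scene6.png');a=s['image']
p=env.read_state()['ee_pos'];print(p,env.read_state()['joint_positions'])
from scipy.spatial.transform import Rotation as R
print(R.from_rotvec(env.read_state()['orientation']).as_matrix())
u=load('scene1.png')
c=[cv2.resize(x.copy(),(400,450),interpolation=cv2.INTER_CUBIC) for x in (a[120:264,130:258],u['image'][120:264,130:258])]
for h in range(0,85,14):
    for im in c: cv2.drawMarker(im,tuple(int(x) for x in (proj(s,[.633,-.209,h/1000])-(130,120))*3.125),(0,0,255),0,8,1)
cv2.drawMarker(c[0],tuple(int(x) for x in (proj(s,p)-(130,120))*3.125),(255,0,255),0,14,1)
cv2.imwrite('pics/crop6.png',np.hstack(c)[:,:,::-1])
E
```

```text
clock: 5.85
ee_pos: [0.623, -0.0022, 0.1731]
orientation: [-0.636, 3.076, 0.001]
ft_force: [0.6, -0.3, -0.1]
finger_gap: 0.0433
finger_force: 0.0
clock: 6.35
ee_pos: [0.6275, -0.2146, 0.1714]
orientation: [1.378, -2.818, 0.005]
ft_force: [0.7, -0.7, -0.3]
finger_gap: 0.0854
finger_force: 0.0
clock: 6.45
ee_pos: [0.6287, -0.2058, 0.171]
orientation: [1.387, -2.816, -0.003]
ft_force: [-0.3, 1.5, 0.1]
finger_gap: 0.0853
finger_force: 0.0
[ 0.62927813 -0.20336455  0.1711351 ] [ 0.17155314  0.5468846   0.12730698  1.62865953 -0.08085503  0.97407162
  2.81573839]
[[-6.06777748e-01 -7.94867412e-01 -2.56156701e-03]
 [-7.94871477e-01  6.06775835e-01  1.55606825e-03]
 [ 3.17429021e-04  2.98030414e-03 -9.99995509e-01]]
```

View pics/crop6.png

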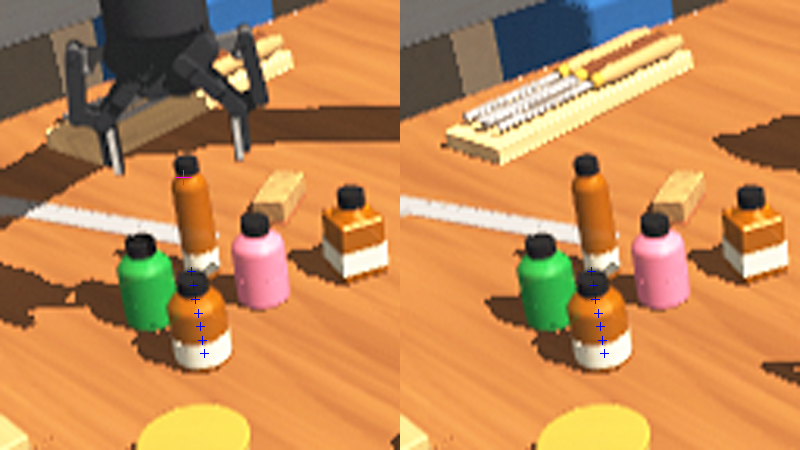

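The blue axis markers lie on the flask: cap top at crop (193,273), base at (203,353). The open gripper hangs above it, with its TCP at crop (183,178). I'll descend.

```bash
python3 -m pendant '0.4 -0.4 -3 0 0 0 1;0.4 -0.4 -6 0 0 0 1;0.4 -0.4 -9 0 0 0 1;0.4 -0.4 -12 0 0 0 1;0.4 -0.4 -14.9 0 0 0 1';python3 -m pendant '0 0 0 0 0 0 1;0 0 0 0 0 0 1'; python3 -m pendant '0 0 0 0 0 0 -0.1;0 0 0 0 0 0 -0.3;0 0 0 0 0 0 -1;0 0 0 0 0 0 -1;0 0 0 0 0 0 -1' 60
```

```text
clock: 7.0
ee_pos: [0.6342, -0.2044, 0.0217]
orientation: [1.399, -2.812, -0.003]
ft_force: [-0.6, 0.6, -0.2]
finger_gap: 0.0856
finger_force: 0.0
clock: 7.2
ee_pos: [0.6343, -0.2059, 0.0232]
orientation: [1.397, -2.813, -0.002]
ft_force: [0.2, -0.9, 1.7]
finger_gap: 0.0854
finger_force: 0.0
clock: 7.7
ee_pos: [0.6356, -0.2082, 0.0253]
orientation: [-1.393, 2.813, -0.003]
ft_force: [-0.7, -0.2, 5.7]
finger_gap: 0.0465
finger_force: 62.4
```

```bash
python3 -m pendant '0 0 2 0 0 0 -1;0 0 6 0 0 0 -1;0 0 10 0 0 0 -1;0 0 14 0 0 0 -1;0 0 14 0 0 0 -1';python3 -m pendant '-2 4 0 0 0 0 -1;-4 8 0 0 0 0 -1;-6 12 0 0 0 0 -1;-8 16 0 0 0 0 -1;-10 20 0 0 0 0 -1';python3 -m pendant '-2 4 0 0 0 0 -1;-4 7.5 0 0 0 0 -1;-4.6 8.8 0 0 0 0 -1;-4.6 8.8 0 0 0 0 -1;-4.6 8.8 0 0 0 0 -1'; python3 - <<'E'
from h import *
s=snap('scene','scene7.png');a=s['image']
t=snap('top','top7.png');b=t['image']
p=env.read_state()['ee_pos'];print(p)
c=[cv2.resize(x.copy(),(400,450),interpolation=cv2.INTER_CUBIC) for x in (a[120:264,250:378],b[190:334,180:308])]
def m(im,d,o,q,col): cv2.drawMarker(im,tuple(int(x) for x in (proj(d,q)-o)*3.125),col,0,8,1)
for im,d,o in((c[0],s,(250,120)),(c[1],t,(180,190))):
    m(im,d,o,[.489,.08,.103],(255,0,255))
    for h in(-.025,.0,.031): m(im,d,o,p+[0,0,h],(0,0,255))
cv2.imwrite('pics/crop7.png',np.hstack(c)[:,:,::-1])
E
```

```text
clock: 8.2
ee_pos: [0.638, -0.2094, 0.1706]
orientation: [-1.39, 2.807, -0.012]
ft_force: [0.8, -0.3, 0.1]
finger_gap: 0.0461
finger_force: 61.9
clock: 8.7
ee_pos: [0.5327, -0.0066, 0.1628]
orientation: [1.394, -2.815, -0.001]
ft_force: [0.6, 0.7, -0.8]
finger_gap: 0.0467
finger_force: 62.1
clock: 9.2
ee_pos: [0.4884, 0.0793, 0.1632]
orientation: [1.394, -2.815, 0.001]
ft_force: [-0.2, -1.5, -1.1]
finger_gap: 0.0466
finger_force: 62.2
[0.48883389 0.07843054 0.16317671]
```

View pics/crop7.png

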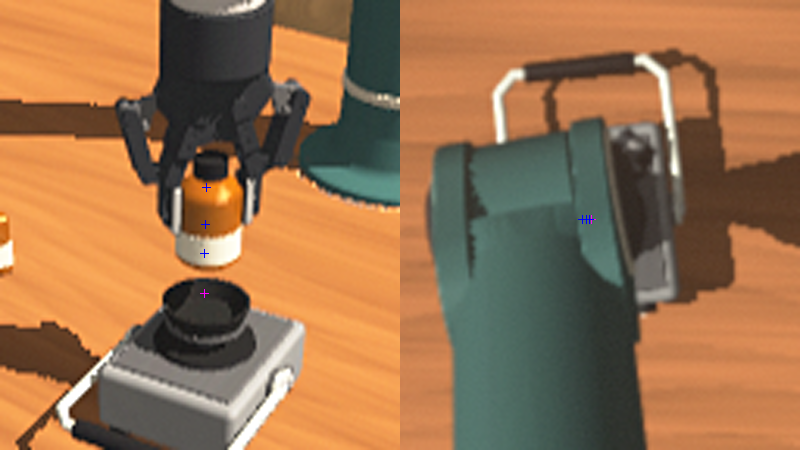

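The flask hangs upright over the cradle: base centre at crop (209,252), ring centre near (205,296), and the folded handle is visible in both views. I'll correct by about 2 mm and lower slowly.

```bash
python3 -m pendant '0.15 -0.15 -1 0 0 0 -1;0.15 -0.15 -2 0 0 0 -1;0.15 -0.15 -3 0 0 0 -1;0.15 -0.15 -3.5 0 0 0 -1;0.15 -0.15 -4 0 0 0 -1' 80;python3 -m pendant '0 0 -0.3 0 0 0 -1;0 0 -0.6 0 0 0 -1;0 0 -0.9 0 0 0 -1;0 0 -0.9 0 0 0 -1'
```

```text
clock: 9.8
ee_pos: [0.4896, 0.0783, 0.1224]
orientation: [1.394, -2.814, -0.0]
ft_force: [0.3, -0.6, -0.4]
finger_gap: 0.0459
finger_force: 83.5
clock: 10.2
ee_pos: [0.4904, 0.0793, 0.1144]
orientation: [-1.395, 2.813, 0.0]
ft_force: [1.1, 2.2, -1.9]
finger_gap: 0.046
finger_force: 83.9
```

Inside the ring with little side force. Pressing down.

```bash
python3 -m pendant '0 0 -0.3 0 0 0 -1;0 0 -0.6 0 0 0 -1;0 0 -0.6 0 0 0 -1';python3 -m pendant '0 0 -0.4 0 0 0 -1;0 0 -0.7 0 0 0 -1;0 0 -0.7 0 0 0 -1';python3 -m pendant '0 0 -0.2 0 0 0 -1;0 0 -0.2 0 0 0 -1;0 0 -0.2 0 0 0 -1'
```

```text
clock: 10.5
ee_pos: [0.4906, 0.0794, 0.1087]
orientation: [-1.394, 2.813, 0.0]
ft_force: [0.5, 5.1, 4.7]
finger_gap: 0.0461
finger_force: 84.3
clock: 10.8
ee_pos: [0.4907, 0.0794, 0.1021]
orientation: [-1.394, 2.813, 0.0]
ft_force: [-1.5, 3.3, 9.5]
finger_gap: 0.0463
finger_force: 84.8
clock: 11.1
ee_pos: [0.4907, 0.0794, 0.1012]
orientation: [-1.394, 2.813, 0.001]
ft_force: [-3.9, 5.1, 17.1]
finger_gap: 0.0459
finger_force: 86.1
```

```bash
python3 -m pendant '0 0 -0.1 0 0 0 -1;0 0 -0.1 0 0 0 -1;0 0 -0.1 0 0 0 -1;0 0 -0.1 0 0 0 -1'; python3 - <<'E'
from h import *
s=snap('scene','scene8.png');a=s['image'];b=snap('top','top8.png')['image']
cv2.imwrite('pics/crop8.png',np.hstack([cv2.resize(x,(400,400),interpolation=cv2.INTER_CUBIC) for x in(a[130:290,150:390],b[160:320,180:440])])[:,:,::-1])
E
```

```text
clock: 11.5
ee_pos: [0.4908, 0.0795, 0.1012]
orientation: [-1.394, 2.812, 0.001]
ft_force: [-6.3, 3.0, 26.8]
finger_gap: 0.0457
finger_force: 87.2
```

View pics/crop8.png

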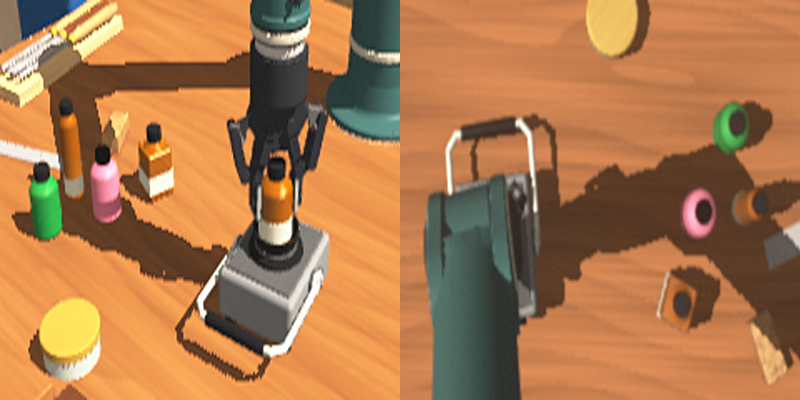

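The flask stands upright in the cradle (crop 278,215), against the stop with 27 N. The handle is folded down behind the mixer, and the other bottles are where they were.

```bash
python3 -c "
from bench import finish_job
print(finish_job())"
```

```text
the job is handed in; nothing more can be done
None
```

I handed the job in with the handle folded home behind the mixer and the flask upright in the cradle, held fully down on its stop; my check press on the folded handle read about 73 N at the wrist, through the closed fingertips.

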